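# Rerack the balance check weights in reverse order

## Task

Move the four steel check weights from the wooden tray with white discs into the recesses of the empty grey rack, in reverse left-to-right order: as you see them from the robot, the weight that stands leftmost on the tray goes into the rightmost recess of the rack, the next one into the next recess, and so on. Keep the weights from tipping over, leave each one standing upright and flat in its own recess, and do not disturb the small jar, the bottle or the cup.

Things in the scene. Friction and masses are not known exactly. Their poses are not given: they have to be found in the camera images.
- weight_a_mid (a point): smallest of four upright steel knob weights (plain cylinder with a small round knob on top): body diameter 22 mm, height over all 56 mm; the point is its centre, 28 mm above its underside. The straight sides run up to 42 mm above the underside and are good to grip from above. Its z axis points up; its yaw is of no matter (it is round). At the start it stands upright on its white disc on the tray; mass 0.07 to 0.4 kg
- weight_b_mid (a point): second smallest of four upright steel knob weights (plain cylinder with a small round knob on top): body diameter 27 mm, height over all 62 mm; the point is its centre, 31 mm above its underside. The straight sides run up to 48 mm above the underside and are good to grip from above. Its z axis points up; its yaw is of no matter (it is round). At the start it stands upright on its white disc on the tray; mass 0.07 to 0.4 kg
- weight_c_mid (a point): second largest of four upright steel knob weights (plain cylinder with a small round knob on top): body diameter 32 mm, height over all 68 mm; the point is its centre, 34 mm above its underside. The straight sides run up to 54 mm above the underside and are good to grip from above. Its z axis points up; its yaw is of no matter (it is round). At the start it stands upright on its white disc on the tray; mass 0.07 to 0.4 kg
- weight_d_mid (a point): largest of four upright steel knob weights (plain cylinder with a small round knob on top): body diameter 37 mm, height over all 74 mm; the point is its centre, 37 mm above its underside. The straight sides run up to 60 mm above the underside and are good to grip from above. Its z axis points up; its yaw is of no matter (it is round). At the start it stands upright on its white disc on the tray; mass 0.07 to 0.4 kg
- dish_a: flat white disc (52 mm across, 3 mm thick, flat top, fixed on the tray) on which the smallest weight (weight_a) stands at the start; it marks that weight's place in the row and stays there; origin at the centre of its underside, 6 mm above the table
- dish_b: flat white disc (52 mm across, 3 mm thick, flat top, fixed on the tray) on which the second smallest weight (weight_b) stands at the start; it marks that weight's place in the row and stays there; origin at the centre of its underside, 6 mm above the table
- dish_c: flat white disc (52 mm across, 3 mm thick, flat top, fixed on the tray) on which the second largest weight (weight_c) stands at the start; it marks that weight's place in the row and stays there; origin at the centre of its underside, 6 mm above the table
- dish_d: flat white disc (52 mm across, 3 mm thick, flat top, fixed on the tray) on which the largest weight (weight_d) stands at the start; it marks that weight's place in the row and stays there; origin at the centre of its underside, 6 mm above the table
- tray: the full tray: light wooden board 74 x 244 x 6 mm, fixed, with four white discs in a row along its y axis, centres at x = 0, y = +87, +29, -29, -87 mm in its frame in shuffled order; weights stand on them with their undersides 9 mm above the table. Origin: centre of its underside, at table height. Its y axis points roughly to the robot's left (within 0.35 rad)
- rack: the empty rack: grey block 74 x 244 x 14 mm, fixed, with four round recesses 53 mm in diameter and 5 mm deep in a row along its y axis, centres at x = 0, y = +87, +29, -29, -87 mm in its frame; the flat recess floor is 9 mm above the table, the top 14 mm. Origin: centre of its underside, at table height. Its y axis points roughly to the robot's left (within 0.35 rad)
- gem_jar: bystander: small clear round jar, 37 mm across, 23 mm high, loose; origin under its centre; leave it alone
- bottle: bystander: white squeeze bottle, 36 mm across, 103 mm high, loose; origin under its centre; leave it alone
- cup: bystander: paper cup, 78 mm across, 92 mm high, loose; origin under its centre; leave it alone
Mind the look-alikes: they are no part of the job. What is shaped like the part that bears weight_a_mid but blue or purple is not meant.

How it is judged (in metres and radians):
At the end, for the whole second after the job is handed in: Every weight stands upright (within 0.08 rad), at rest and released on the floor of the rack recess that mirrors its disc's place on the tray (place y on the tray, -y on the rack): centre within 18 mm of the recess centre along each rack axis and within 2.5 mm of its seated height (x of weight_a_mid in the frame of rack between -0.018 and 0.018 m and z of weight_a_mid in the frame of rack between 0.0345 and 0.0395 m and angle between each of weight_a_mid, weight_b_mid, weight_c_mid, weight_d_mid's own z axis and vertical below 0.08 rad and linear speed of each of weight_a, weight_b, weight_c, weight_d below 0.02 m/s and ((y of dish_a in the frame of tray between 0.067 and 0.107 m and y of weight_a_mid in the frame of rack between -0.105 and -0.069 m) or (y of dish_a in the frame of tray between 0.009 and 0.049 m and y of weight_a_mid in the frame of rack between -0.047 and -0.011 m) or (y of dish_a in the frame of tray between -0.049 and -0.009 m and y of weight_a_mid in the frame of rack between 0.011 and 0.047 m) or (y of dish_a in the frame of tray between -0.107 and -0.067 m and y of weight_a_mid in the frame of rack between 0.069 and 0.105 m)) and x of weight_b_mid in the frame of rack between -0.018 and 0.018 m and z of weight_b_mid in the frame of rack between 0.0375 and 0.0425 m and ((y of dish_b in the frame of tray between 0.067 and 0.107 m and y of weight_b_mid in the frame of rack between -0.105 and -0.069 m) or (y of dish_b in the frame of tray between 0.009 and 0.049 m and y of weight_b_mid in the frame of rack between -0.047 and -0.011 m) or (y of dish_b in the frame of tray between -0.049 and -0.009 m and y of weight_b_mid in the frame of rack between 0.011 and 0.047 m) or (y of dish_b in the frame of tray between -0.107 and -0.067 m and y of weight_b_mid in the frame of rack between 0.069 and 0.105 m)) and x of weight_c_mid in the frame of rack between -0.018 and 0.018 m and z of weight_c_mid in the frame of rack between 0.0405 and 0.0455 m and ((y of dish_c in the frame of tray between 0.067 and 0.107 m and y of weight_c_mid in the frame of rack between -0.105 and -0.069 m) or (y of dish_c in the frame of tray between 0.009 and 0.049 m and y of weight_c_mid in the frame of rack between -0.047 and -0.011 m) or (y of dish_c in the frame of tray between -0.049 and -0.009 m and y of weight_c_mid in the frame of rack between 0.011 and 0.047 m) or (y of dish_c in the frame of tray between -0.107 and -0.067 m and y of weight_c_mid in the frame of rack between 0.069 and 0.105 m)) and x of weight_d_mid in the frame of rack between -0.018 and 0.018 m and z of weight_d_mid in the frame of rack between 0.0435 and 0.0485 m and ((y of dish_d in the frame of tray between 0.067 and 0.107 m and y of weight_d_mid in the frame of rack between -0.105 and -0.069 m) or (y of dish_d in the frame of tray between 0.009 and 0.049 m and y of weight_d_mid in the frame of rack between -0.047 and -0.011 m) or (y of dish_d in the frame of tray between -0.049 and -0.009 m and y of weight_d_mid in the frame of rack between 0.011 and 0.047 m) or (y of dish_d in the frame of tray between -0.107 and -0.067 m and y of weight_d_mid in the frame of rack between 0.069 and 0.105 m))); the robot touches nothing.
It fails at once if the small jar is pushed more than 3 cm or tipped over (distance of gem_jar from where it was at the start of the episode above 0.03 m or angle between gem_jar's own z axis and vertical above 0.5 rad).
It fails at once if the squeeze bottle is pushed more than 3 cm or tipped over (distance of bottle from where it was at the start of the episode above 0.03 m or angle between bottle's own z axis and vertical above 0.5 rad).
It fails at once if the paper cup is pushed more than 3 cm or tipped over (distance of cup from where it was at the start of the episode above 0.03 m or angle between cup's own z axis and vertical above 0.5 rad).
It fails at once if a weight is tipped over (more than 1 rad from upright) (angle between any of weight_a_mid, weight_b_mid, weight_c_mid, weight_d_mid's own z axis and vertical above 1 rad).
It also fails if it takes over 104 s, if anything falls off the work surface, if the arm or the gripper's body presses on something with over 40 N, if the wrist force passes 120 N, or if a joint passes its speed limit or range.

## Robot

A 6-joint arm with a two-finger parallel gripper is mounted at the origin on the work surface; the furniture and walls round the work are solid. World frame = base frame: x ahead of the robot, y to its left, z up, the work surface at z = 0. Lengths are in mm, angles in rad, forces in N, time in s.
With the tool pointing down it reaches from about 275 to 750 mm from the base axis. Payload 10.2 kg.
Tool frame: the origin (TCP) lies at the very end of the fingers, on their centre line; the grasp point (between the pads) lies 19 mm behind it; x points along the fingers, y is the direction in which the jaws open and shut, and the axes are right-handed (so a half turn about x gives the same grasp; the last joint's range is limited). The gripper opens to 85 mm and grips with 20 to 120 N. Pads are 22 mm wide; open, the fingers measure 114 mm over their backs; the gripper's body (76 mm by 85 mm) begins 54 mm behind the grasp point. The pads swing forward as they close: fully open they stand 13 mm farther back than shut.
Start: joints at [0.879, 0.313, 1.498, -0, 1.331, -0.223], TCP at [237.216, 468.358, 231.294] pointing down, gripper open.
Joint ranges: [-2.94, 2.94], [-0.97, 2.17], [0.19, 2.56], [-1.23, 4.37], [0.02, 3.11], [-2.88, 2.88]. Speed limits (rad/s): [2.39, 2.39, 3.01, 3.14, 3.14, 3.14].

## Interface

Orientations are given as a unit quaternion [w, x, y, z].
In Python, from rig import ctrl, viewer, order gives the robot as it stands. The module is installed in compiled form; this text tells all that it offers.
- The arm moves only by the tool carry_out, never from a script. Its argument "deltas" is a list of rows, each a list of 7 numbers: the gripper command: -1 is fully open, 1 is shut, values between are in proportion, then the shift along the tool's x, y, z in mm, then the turn, a rotation vector about the tool's x, y, z in degrees. A call has exactly 5 rows; each row is the pose to reach, as a shift and turn from the pose commanded when the call began, along the tool's axes at that moment; what a row does not reach only later rows make up. A row lasts 1/8 s, in which the tool goes at most 62.5 mm and 10.7 degrees, less where a joint would pass 70% of its speed; a pose out of reach is approached as far as the arm can. A call with a gripper value outside its range is refused whole. The fingers move at their own pace and stop on an object; "newtons" is the grip in N (left out, the last holds). Time passes only in rows, so rows that repeat a pose let the fingers close, or fill a call up. It gives the time, the measured TCP pose, the force and the opening at its end, in the units of the state.
- ctrl.sense(): the state, without advancing time (a new reading comes with each control period).
- viewer.capture(name): name is "scene" or "side" or "wrist"; returns the picture (480x640x3 uint8, red, green, blue); there is no depth.
- viewer.calibration(name): a dict with "fx", "fy", "cx", "cy" (pixels), "xyz" and "attitude" of the camera in the world; the wrist camera has in their place "T_tool_cam" (4x4, takes a point from camera to tool coordinates, whose origin is the TCP and whose axes are the tool frame's). Camera axes: x right, y down, z forward; pixel columns grow to the right and rows downward; lengths in mm; the calibration is good to about 2 mm. A picture is of the moment at which its call begins: read the wrist's pose just before it. calibration takes no time and is no camera call.
- order.finish_job(): hands the job in, once; it reports no verdict.
The state is a dict: "time_s": time; "joints": joint angles; "dq": joint speeds; "tau": joint torques, N m; "eef_pos": TCP position; "ee_rot": TCP orientation; "force": force on the tool from outside, world axes, zero at the start; "wrist_torque": the same for the moment, N m; "grip_width": opening from 0.0 (shut) to 1.0 (fully open).
Only numpy, scipy, OpenCV 4.12 (cv2) and the standard library are available. Lean on these libraries where they do the work, as an engineer would, in place of code of your own. Each camera call takes 0.05 s, during which the arm holds its last target. There are 200 camera calls.

## Working session

There is one attempt and no reset: what is moved stays moved. The work goes in short steps, Python scripts to look and compute and a tool call to move; the robot and the scene stay as the last step left them, time stands still between calls to the robot, and variables do not carry over. Pictures are saved under pics/ and viewed, about 12 in all and at most 16, crops included, and the job is handed in when it is done.

Besides the shell and the picture viewer there is one more tool, called after "Emit:" by a JSON object that holds its "op" and its "data", one argument or row to a line. carry_out: Moves the arm, as the interface text tells. Its arguments: {"type":"object","properties":{"deltas":{"type":"array"},"newtons":{"type":"number"}},"required":["deltas"]}

```bash
mkdir -p pics; python3 - <<'E'
from rig import ctrl,viewer
import cv2
s=ctrl.sense();print(s)
for n in("scene","side","wrist"):
    im=viewer.capture(n);cv2.imwrite(f"pics/{n}0.png",im[:,:,::-1]);print(n,viewer.calibration(n))
E
```

```text
{'time_s': 0.0, 'joints': array([ 8.78609424e-01,  3.13472795e-01,  1.49845644e+00,  9.28361128e-06,
        1.33098053e+00, -2.23421960e-01]), 'dq': array([-0.00018519, -0.00106686,  0.00096394, -0.00121831, -0.0001706 ,
       -0.00013886]), 'tau': array([ 2.32105785e-04, -4.12267721e+01, -2.59740955e+01, -2.01708781e-04,
        4.16757830e-03,  4.02941134e-05]), 'eef_pos': array([237.03700744, 468.15309842, 230.71612226]), 'ee_rot': array([ 0.68756402,  0.16380458,  0.68798137, -0.1646372 ]), 'force': array([0.9581195 , 0.37971617, 0.24779637]), 'wrist_torque': array([ 0.00824287, -0.04065115, -0.03804291]), 'grip_width': 0.995936032846802}
scene {'fx': 612.9988533451851, 'fy': 612.9988533451851, 'cx': 316.143839844672, 'cy': 255.2196178574214, 'xyz': array([   83.84975915, -1070.89471838,   776.16859999]), 'attitude': array([-0.47133051,  0.85031375, -0.2103411 ,  0.10281388])}
side {'fx': 463.8018921131279, 'fy': 463.8018921131279, 'cx': 310.8680853848862, 'cy': 238.2380362336177, 'xyz': array([ 169.04612184, -756.62895412,  531.70962835]), 'attitude': array([-0.48691922,  0.82679383, -0.24703632,  0.13525789])}
wrist {'fx': 341.52740010983086, 'fy': 341.52740010983086, 'cx': 320.851590282545, 'cy': 236.19659921012973, 'T_tool_cam': array([[-8.32083192e-05, -3.02988051e-01,  9.52994351e-01,
        -1.42958554e+02],
       [ 9.99999739e-01, -7.09390916e-04, -1.38226080e-04,
        -7.20735244e-03],
       [ 7.17926387e-04,  9.52994091e-01,  3.02988031e-01,
        -7.75078816e+01],
       [ 0.00000000e+00,  0.00000000e+00,  0.00000000e+00,
         1.00000000e+00]])}
```

View pics/scene0.png

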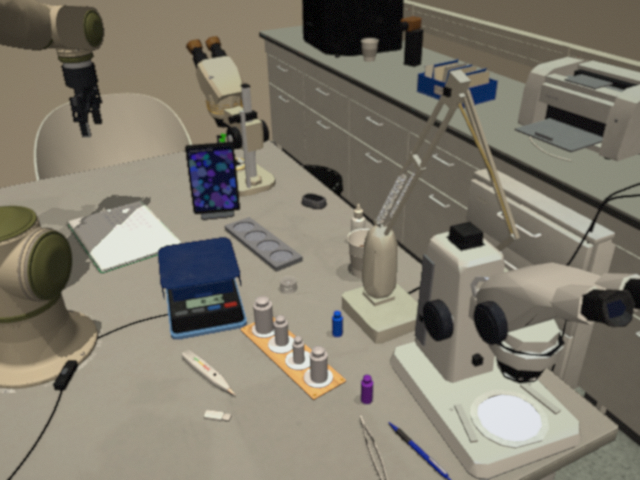

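View pics/side0.png

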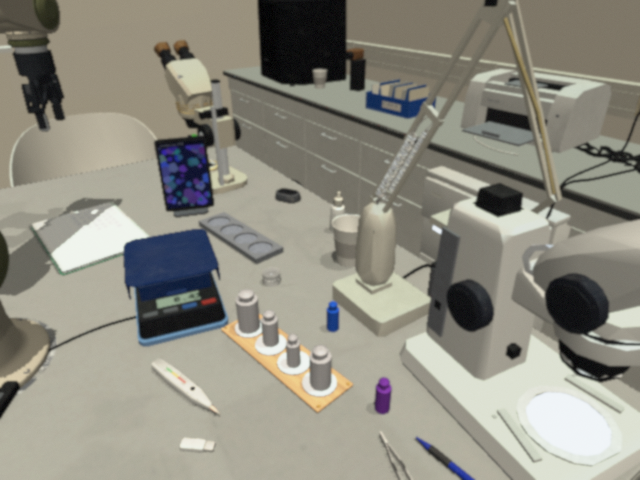

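View pics/wrist0.png

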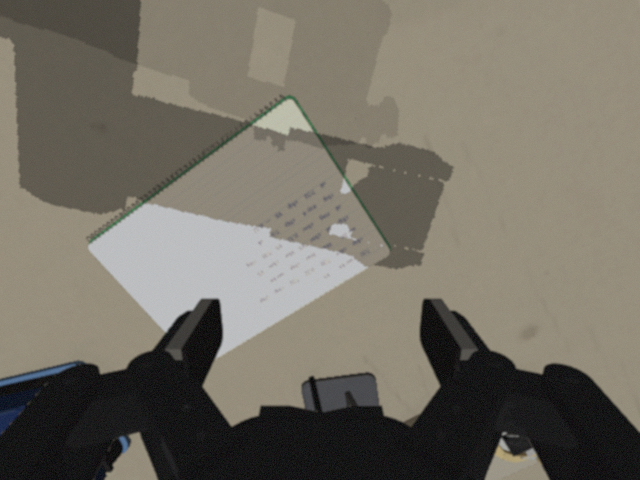

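Scene view: the tray runs from (243,333) to (343,380). Its steel weights are at (263,315), (281,332), (298,350) and (319,366), ordered left to right from the robot. The empty rack is at (263,243). Candidates for "weight_a":
- steel at (298,350), smallest on the tray: chosen
- blue look-alike at (337,323)
- purple look-alike at (367,389)

The jar is at (289,286), and the bottle and cup are at about (358,240).

```bash
cat > h.py <<'E'
from rig import ctrl,viewer
import numpy as np,cv2
from scipy.spatial.transform import Rotation as R
def q(w): return R.from_quat([w[1],w[2],w[3],w[0]])
def cam(name,st=None):
    c=viewer.calibration(name)
    if name=="wrist":
        st=st or ctrl.sense();Rt=q(st["ee_rot"]).as_matrix();T=c["T_tool_cam"]
        return c,Rt@T[:3,:3],Rt@T[:3,3]+st["eef_pos"]
    return c,q(c["attitude"]).as_matrix(),np.array(c["xyz"])
def ray(C,u,v,z):
    c,Rm,p=C;d=Rm@np.array([(u-c["cx"])/c["fx"],(v-c["cy"])/c["fy"],1]);return p+d*(z-p[2])/d[2]
def proj(C,P):
    c,Rm,p=C;d=Rm.T@(np.array(P)-p);return np.array([c["fx"]*d[0]/d[2]+c["cx"],c["fy"]*d[1]/d[2]+c["cy"]])
E
python3 - <<'E'
from h import *
im=cv2.imread("pics/scene0.png");C=cam("scene")
print("axis test",proj(C,[400,0,0]),proj(C,[400,300,0]),proj(C,[237,468,230]))
for n,u,v,z in[("w1base",263,333,9),("w2",281,347,9),("w3",298,363,9),("w4",319,382,9),("rackL",242,229,9),("rackR",284,257,9),("jar",289,287,10),("bottle",358,240,50),("cup",360,272,0),("blue",337,333,0),("purple",367,400,0),("tabletbase",217,214,0),("scale",168,335,0),("scaleR",243,325,0),("scaletopfar",238,240,60),("lampbase",345,300,30),("clip",314,200,0)]:
    print(n,ray(C,u,v,z).round(0))
cv2.imwrite("pics/crop1.png",cv2.resize(im[200:410,140:420],None,fx=2.8,fy=2.8,interpolation=cv2.INTER_CUBIC))
print(cam("wrist")[1].round(2),cam("wrist")[2]);print(q(ctrl.sense()["ee_rot"]).as_matrix().round(3))
E
```

```text
axis test [230.82901154 288.46169058] [190.00165911 229.01102789] [ 93.56769963 134.92224219]
w1base [ 399. -185.    9.]
w2 [ 413. -240.    9.]
w3 [ 422. -296.    9.]
w4 [ 434. -358.    9.]
rackL [512. 219.   9.]
rackR [550.  47.   9.]
jar [509. -70.  10.]
bottle [705. -29.  50.]
cup [680. -82.   0.]
blue [ 531. -245.    0.]
purple [ 490. -427.    0.]
tabletbase [488. 343.   0.]
scale [235. -90.   0.]
scaleR [ 377. -132.    0.]
scaletopfar [457.  90.  60.]
lampbase [ 578. -193.   30.]
clip [750. 287.   0.]
[[ 0.45  0.85  0.27]
 [ 0.89 -0.43 -0.14]
 [-0.    0.3  -0.95]] [168.03026357 503.32526646 373.85503676]
[[-0.001  0.452  0.892]
 [-0.001  0.892 -0.452]
 [-1.    -0.001 -0.   ]]
```

View pics/crop1.png

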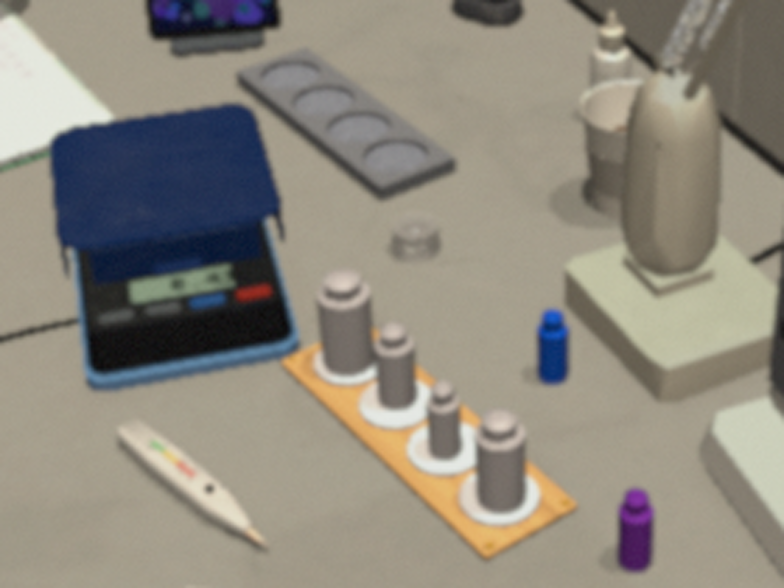

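The crop shows four steel weights, from the far end (robot's left) to the near end: D largest, B, A smallest, C. Blue and purple stand off the tray, so I leave them out. Destinations are D→rack y −87, B→−29, A→+29, C→+87.

```bash
cat >> h.py <<'E'
def delta(target,yaw_y=None,start=None,st=None):
    "tool-frame shift (mm) and turn (deg) to reach target TCP with tool y at azimuth yaw_y (rad), tool x down"
    st=st or ctrl.sense();M=q(st["ee_rot"]);p=st["eef_pos"] if start is None else np.array(start)
    d=M.inv().apply(np.array(target)-p);r=np.zeros(3)
    if yaw_y is not None:
        x=np.array([0,0,-1.]);y=np.array([np.cos(yaw_y),np.sin(yaw_y),0])
        r=np.degrees((M.inv()*R.from_matrix(np.c_[x,y,np.cross(x,y)])).as_rotvec())
    return d.round(1),r.round(1)
E
python3 - <<'E'
from h import *
print(delta([300,290,240],0.21),delta([520,135,240]))
E
```

```text
(array([  -9. , -130.6,  136.6]), array([51.1,  0. ,  0.1])) (array([  -9. , -169.5,  402.9]), array([0., 0., 0.]))
```

Emit:
{"op": "carry_out", "data": {
  "deltas": [
    [-1, -5, -35, 40, 10, 0, 0],
    [-1, -9, -80, 85, 20, 0, 0],
    [-1, -9, -130, 137, 30, 0, 0],
    [-1, -9, -140, 190, 40, 0, 0],
    [-1, -9, -145, 240, 50, 0, 0]
  ],
  "newtons": 40
}}

```text
time_s: 0.78
eef_pos: [386.9, 228.7, 240.6]
ee_rot: [0.553, 0.442, 0.552, -0.441]
force: [0.6, 1.3, -0.9]
grip_width: 0.998
```

```bash
python3 - <<'E'
from h import *
print(ctrl.sense()["eef_pos"],delta([520,135,240],0.21))
E
```

```text
[386.91849163 228.67734822 240.60202369] (array([  0.7, 109.1, 120.7]), array([ 0.7,  0. , -0. ]))
```

Emit:
{"op": "carry_out", "data": {
  "deltas": [
    [-1, 0, 30, 35, 0, 0, 0],
    [-1, 0, 65, 75, 0, 0, 0],
    [-1, 0, 109, 121, 0, 0, 0],
    [-1, 0, 109, 121, 0, 0, 0],
    [-1, 0, 109, 121, 0, 0, 0]
  ]
}}

```text
time_s: 1.4
eef_pos: [519.0, 137.7, 239.9]
ee_rot: [0.554, 0.439, 0.554, -0.44]
force: [-0.8, -0.2, 1.0]
grip_width: 1.002
```

```bash
python3 - <<'E'
from h import *
s=ctrl.sense();im=viewer.capture("wrist");cv2.imwrite("pics/w1.png",im[:,:,::-1]);print(s["eef_pos"])
np.save("s1.npy",s,allow_pickle=True)
print(delta([415,-270,240],0.21))
E
```

```text
[518.97981054 137.71926095 239.92649053]
(array([ 3.000e-01, -1.940e+02,  3.737e+02]), array([ 1.1, -0. ,  0. ]))
```

View pics/w1.png

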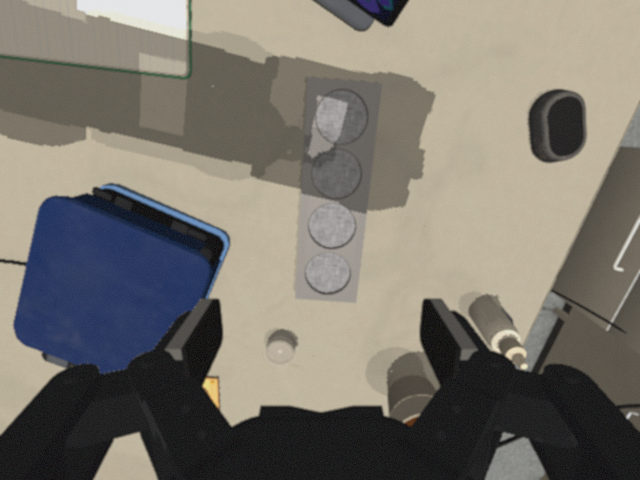

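The wrist view shows the rack's recess centres at about (342,116), (336,174), (332,226) and (328,274). The rack corners are near (306,78), (382,84), (357,302) and (295,298). The jar is at (281,345), and the cup and bottle are to the lower right.

```bash
python3 - <<'E'
from h import *
s=np.load("s1.npy",allow_pickle=True).item();C=cam("wrist",s)
P=np.array([ray(C,u,v,12) for u,v in[(342,116),(336,174),(332,226),(328,274)]]);print(P.round(1),np.linalg.norm(np.diff(P,axis=0),axis=1))
K=np.array([ray(C,u,v,14) for u,v in[(306,78),(382,84),(357,302),(295,298)]]);print(K.round(1),K.mean(0),P.mean(0))
d=P[0]-P[3];print(np.arctan2(-d[0],d[1]), [np.linalg.norm(K[i]-K[i-1]) for i in range(4)])
for i in(0,1):
    d=[K[0]-K[3],K[1]-K[2]][i];print(np.arctan2(-d[0],d[1]))
E
```

```text
[[519.7 229.3  12. ]
 [527.9 170.6  12. ]
 [537.4 113.1  12. ]
 [546.7  54.8  12. ]] [59.20216132 58.32999133 59.0509552 ]
[[476.3 255.5  14. ]
 [551.  267.2  14. ]
 [589.1  27.8  14. ]
 [515.1  16.1  14. ]] [532.87956257 141.66618728  14.        ] [532.92822773 141.93372623  12.        ]
0.15342650158242718 [np.float64(242.50158393623224), np.float64(75.57931486784362), np.float64(242.44302493589203), np.float64(74.90104443594504)]
0.16074085216681483
0.15794419361037504
```

Emit:
{"op": "carry_out", "data": {
  "deltas": [
    [-1, 0, -30, 60, 0, 0, 0],
    [-1, 0, -60, 115, 0, 0, 0],
    [-1, 0, -90, 170, 0, 0, 0],
    [-1, 0, -120, 225, 0, 0, 0],
    [-1, 0, -150, 280, 0, 0, 0]
  ]
}}

```text
time_s: 2.08
eef_pos: [437.4, -164.7, 240.8]
ee_rot: [0.555, 0.439, 0.554, -0.439]
force: [1.6, -0.4, 0.2]
grip_width: 1.001
```

Emit:
{"op": "carry_out", "data": {
  "deltas": [
    [-1, 0, -22, 45, 0, 0, 0],
    [-1, 0, -44, 90, 0, 0, 0],
    [-1, 0, -44, 94, 0, 0, 0],
    [-1, 0, -44, 94, 0, 0, 0],
    [-1, 0, -44, 94, 0, 0, 0]
  ]
}}

```text
time_s: 2.7
eef_pos: [417.3, -264.3, 240.5]
ee_rot: [0.554, 0.439, 0.554, -0.439]
force: [0.6, 0.4, -0.6]
grip_width: 0.996
```

```bash
python3 - <<'E'
from h import *
s=ctrl.sense();im=viewer.capture("wrist");cv2.imwrite("pics/w2.png",im[:,:,::-1]);print(s["eef_pos"],s["joints"])
np.save("s2.npy",s,allow_pickle=True)
E
```

```text
[ 417.32606399 -264.31669288  240.53599253] [-8.02329740e-01  2.37140339e-01  1.57289150e+00  1.57198025e-04
  1.33137410e+00 -1.03377764e+00]
```

View pics/w2.png

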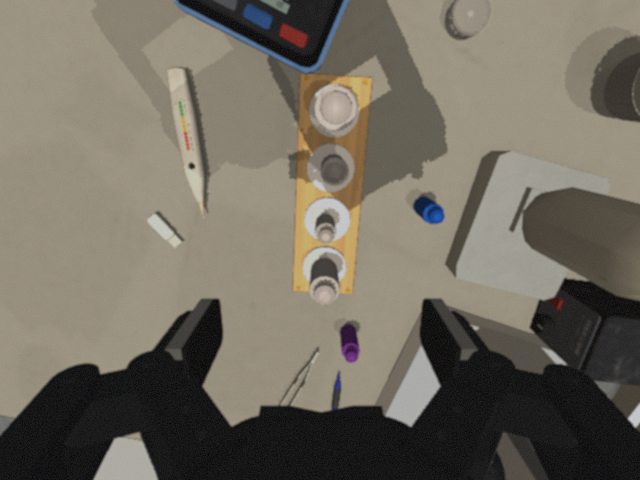

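The tray corners are near (302,74), (372,78), (353,294) and (293,292), with disc centres at about (334,110), (331,168), (327,220) and (324,268). The weights run D, B, A, C from the top.

```bash
cat >> h.py <<'E'
s2=np.load("s2.npy",allow_pickle=True).item()
RC=np.array([532.9,141.8]);RY=0.157
def rack(y): return RC+y*np.array([-np.sin(RY),np.cos(RY)])
E
python3 - <<'E'
from h import *
C=cam("wrist",s2);im=cv2.imread("pics/w2.png")
K=np.array([ray(C,u,v,6) for u,v in[(302,74),(372,78),(353,294),(293,292)]]);print(K.round(1),K.mean(0),[np.linalg.norm(K[i]-K[i-1]).round(1) for i in range(4)])
for d in(K[0]-K[3],K[1]-K[2]):print(np.arctan2(-d[0],d[1]))
P=np.array([ray(C,u,v,9) for u,v in[(334,110),(331,168),(327,220),(324,268)]]);print(P.round(1),P.mean(0),np.linalg.norm(np.diff(P,axis=0),axis=1));d=P[0]-P[3];print(np.arctan2(-d[0],d[1]))
# knob tops
print([ray(C,u,v,z).round(1) for u,v,z in[(337,106,80),(335,172,68),(325,238,62),(323,296,74)]])
m=cv2.inRange(cv2.cvtColor(im,cv2.COLOR_BGR2HSV),(8,90,60),(28,255,255))
m[:,:270]=0;m[:,400:]=0;m[320:]=0
r=cv2.minAreaRect(cv2.findNonZero(m));print(r)
B=np.array([ray(C,u,v,6) for u,v in cv2.boxPoints(r)]);print(B.round(1),B.mean(0))
E
```

```text
[[ 369.4 -143.     6. ]
 [ 439.1 -130.4    6. ]
 [ 482.5 -369.     6. ]
 [ 410.3 -383.1    6. ]] [ 425.32956622 -256.41087277    6.        ] [np.float64(243.6), np.float64(70.8), np.float64(242.5), np.float64(73.5)]
0.16877622534164893
0.17991365022315933
[[ 408.9 -168.9    9. ]
 [ 419.9 -226.8    9. ]
 [ 429.3 -284.4    9. ]
 [ 439.6 -342.4    9. ]] [ 424.41316164 -255.61910025    9.        ] [58.97978727 58.29223089 58.91560159]
0.17500671088848083
[array([ 408.8, -169.1,   80. ]), array([ 421.1, -223.5,   68. ]), array([ 427.4, -289.2,   62. ]), array([ 438.7, -345.6,   74. ])]
((330.4576416015625, 183.1608123779297), (72.24748229980469, 218.46148681640625), 2.6630005836486816)
[[ 405.5 -382.3    6. ]
 [ 366.6 -142.2    6. ]
 [ 438.1 -128.5    6. ]
 [ 492.6 -366.6    6. ]] [ 425.71240548 -254.89406587    6.        ]
```

```bash
python3 - <<'E'
from h import *
W=dict(D=(409.5,-169.8),B=(420.3,-226),A=(429,-286.3),C=(439.3,-343.3))
for k,y in zip("DBAC",(-87,-29,29,87)): print(k,rack(y).round(1))
print(delta([*W["D"],28],0.172))
M=q(ctrl.sense()["ee_rot"]).inv()
print("tool delta D->rack",M.apply([*(rack(-87)-W["D"]),0]))
for a,b,y in(("D","B",-87),("B","A",-29),("A","C",29)):print("rack",a,"->",b,M.apply([*(np.array(W[b])-rack(y)),0]).round(1))
for a,y in(("B",-29),("A",29),("C",87)):print(a,"-> rack",M.apply([*(rack(y)-np.array(W[a])),0]).round(1))
E
```

```text
D [546.5  55.9]
B [537.4 113.2]
A [528.4 170.4]
C [519.3 227.7]
(array([212.5,  14.1, -94. ]), array([ 3.4,  0. , -0. ]))
tool delta D->rack [ 1.33959170e-03  1.85083265e+02 -1.88257689e+02]
rack D -> B [   0.  -187.5  245.4]
rack B -> A [   0.  -197.1  364. ]
rack A -> C [ 1.000e-01 -2.045e+02  4.796e+02]
B -> rack [  -0.   191.8 -303.3]
A -> rack [  -0.   201.4 -421.8]
C -> rack [-1.000e-01  2.088e+02 -5.375e+02]
```

Emit:
{"op": "carry_out", "data": {
  "deltas": [
    [-1, 10, 6, -40, 1.7, 0, 0],
    [-1, 30, 14, -90, 3.4, 0, 0],
    [-1, 70, 14, -94, 3.4, 0, 0],
    [-1, 110, 14, -94, 3.4, 0, 0],
    [-1, 125, 14, -94, 3.4, 0, 0]
  ]
}}

```text
time_s: 3.38
eef_pos: [408.6, -169.5, 113.6]
ee_rot: [0.54, 0.455, 0.542, -0.455]
force: [0.4, -0.9, 1.3]
grip_width: 1.002
```

```bash
python3 - <<'E'
from h import *
s=ctrl.sense();im=viewer.capture("wrist");cv2.imwrite("pics/w3.png",im[:,:,::-1]);print(s["eef_pos"],proj(cam("wrist",s),[409.5,-169.8,83]),delta([409.5,-169.8,28],0.172))
E
```

```text
[ 408.58099538 -169.50121354  113.6341926 ] [322.60995192 275.51833197] (array([84.7,  1.4,  0.9]), array([-0. , -0.2,  0.2]))
```

View pics/w3.png

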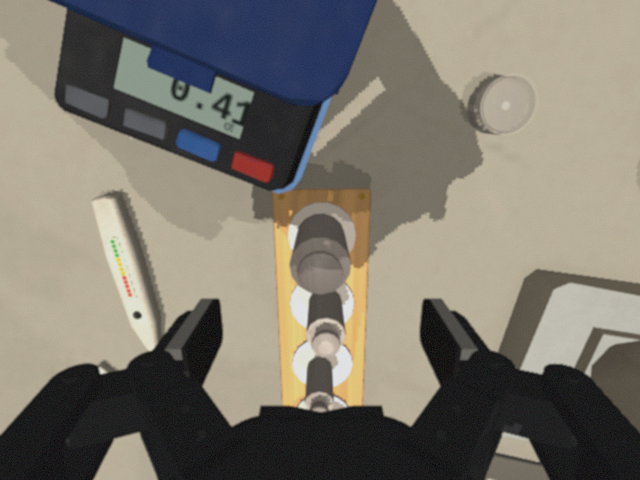

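The knob top of D is at (321,272) against a predicted (323,275), so it's centred between the fingers. I descend and grip.

Emit:
{"op": "carry_out", "data": {
  "deltas": [
    [-1, 25, 1, 0, 0, 0, 0],
    [-1, 50, 1, 0, 0, 0, 0],
    [-1, 75, 1, 0, 0, 0, 0],
    [-1, 85, 1, 0, 0, 0, 0],
    [-1, 85, 1, 0, 0, 0, 0]
  ]
}}

```text
time_s: 4.05
eef_pos: [410.4, -170.7, 30.6]
ee_rot: [0.541, 0.456, 0.541, -0.456]
force: [-0.2, -0.3, -0.5]
grip_width: 1.001
```

Emit:
{"op": "carry_out", "data": {
  "deltas": [
    [0.0, 0, 0, 0, 0, 0, 0],
    [1, 0, 0, 0, 0, 0, 0],
    [1, 0, 0, 0, 0, 0, 0],
    [1, 0, 0, 0, 0, 0, 0],
    [1, 0, 0, 0, 0, 0, 0]
  ],
  "newtons": 40
}}

```text
time_s: 4.68
eef_pos: [410.3, -171.0, 30.9]
ee_rot: [0.541, 0.456, 0.54, -0.456]
force: [-2.3, 0.6, 5.8]
grip_width: 0.423
```

```bash
python3 - <<'E'
from h import *
print(delta([*rack(-87),30.8],0.172))
E
```

```text
(array([ 1.000e-01,  1.726e+02, -2.006e+02]), array([-0.1,  0. , -0. ]))
```

Emit:
{"op": "carry_out", "data": {
  "deltas": [
    [1, -20, 0, 0, 0, 0, 0],
    [1, -60, 0, 0, 0, 0, 0],
    [1, -100, 0, 0, 0, 0, 0],
    [1, -130, 0, 0, 0, 0, 0],
    [1, -130, 0, 0, 0, 0, 0]
  ]
}}

```text
time_s: 5.3
eef_pos: [410.8, -171.3, 161.8]
ee_rot: [0.542, 0.456, 0.539, -0.456]
force: [0.4, 0.4, -3.7]
grip_width: 0.425
```

Emit:
{"op": "carry_out", "data": {
  "deltas": [
    [1, 0, 30, -35, 0, 0, 0],
    [1, 0, 65, -75, 0, 0, 0],
    [1, 0, 103, -120, 0, 0, 0],
    [1, 0, 140, -162, 0, 0, 0],
    [1, 0, 173, -200, 0, 0, 0]
  ]
}}

```text
time_s: 5.92
eef_pos: [546.9, 57.4, 158.4]
ee_rot: [0.54, 0.455, 0.542, -0.456]
force: [1.0, -1.6, -1.6]
grip_width: 0.425
```

Emit:
{"op": "carry_out", "data": {
  "deltas": [
    [1, 0, 0, 0, 0, 0, 0],
    [1, 30, 0, 0, 0, 0, 0],
    [1, 65, 0, 0, 0, 0, 0],
    [1, 95, 0, 0, 0, 0, 0],
    [1, 105, 0, 0, 0, 0, 0]
  ]
}}

```text
time_s: 6.55
eef_pos: [545.1, 54.9, 52.8]
ee_rot: [0.539, 0.455, 0.542, -0.457]
force: [0.8, -0.6, -2.3]
grip_width: 0.418
```

```bash
python3 - <<'E'
from h import *
print(delta([*rack(-87),31],0.172),ctrl.sense()["force"])
im=viewer.capture("scene");cv2.imwrite("pics/s4.png",cv2.resize(im[190:330,200:400,::-1],None,fx=3,fy=3))
E
```

```text
(array([21.8,  1.6, -0.7]), array([-0.2, -0.1,  0.3])) [ 0.82365748 -0.57258206 -2.2736111 ]
```

View pics/s4.png

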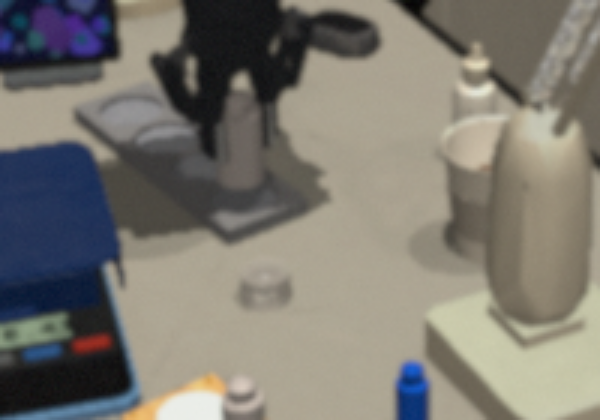

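The weight hangs upright over the near (rightmost) recess, with its underside at about (243,190) in the crop. I lower it.

Emit:
{"op": "carry_out", "data": {
  "deltas": [
    [1, 10, 1, 0, 0, 0, 0],
    [1, 18, 1, 0, 0, 0, 0],
    [1, 22, 1, 0, 0, 0, 0],
    [1, 24, 1, 0, 0, 0, 0],
    [1, 24, 1, 0, 0, 0, 0]
  ]
}}

```text
time_s: 7.22
eef_pos: [547.9, 55.6, 31.4]
ee_rot: [0.541, 0.456, 0.541, -0.456]
force: [0.4, -0.6, -3.3]
grip_width: 0.421
```

Emit:
{"op": "carry_out", "data": {
  "deltas": [
    [1, 0.5, 0, 0, 0, 0, 0],
    [1, 1, 0, 0, 0, 0, 0],
    [1, 1.5, 0, 0, 0, 0, 0],
    [1, 1.5, 0, 0, 0, 0, 0],
    [1, 1.5, 0, 0, 0, 0, 0]
  ]
}}

```text
time_s: 7.85
eef_pos: [548.0, 55.6, 30.9]
ee_rot: [0.541, 0.456, 0.54, -0.456]
force: [-5.1, 0.3, 8.6]
grip_width: 0.42
```

It has seated. I release and lift.

Emit:
{"op": "carry_out", "data": {
  "deltas": [
    [0.3, 0, 0, 0, 0, 0, 0],
    [-0.4, 0, 0, 0, 0, 0, 0],
    [-1, 0, 0, 0, 0, 0, 0],
    [-1, 0, 0, 0, 0, 0, 0],
    [-1, -15, 0, 0, 0, 0, 0]
  ]
}}

```text
time_s: 8.48
eef_pos: [547.3, 55.7, 44.5]
ee_rot: [0.54, 0.455, 0.541, -0.456]
force: [0.1, 0.6, 0.4]
grip_width: 1.001
```

Emit:
{"op": "carry_out", "data": {
  "deltas": [
    [-1, -30, 0, 0, 0, 0, 0],
    [-1, -70, 0, 0, 0, 0, 0],
    [-1, -110, 0, 0, 0, 0, 0],
    [-1, -130, -10, 10, 0, 0, 0],
    [-1, -130, -45, 50, 0, 0, 0]
  ]
}}

```text
time_s: 9.1
eef_pos: [512.8, -1.0, 177.4]
ee_rot: [0.543, 0.456, 0.54, -0.454]
force: [0.1, -1.1, -0.5]
grip_width: 0.998
```

```bash
python3 - <<'E'
from h import *
s=ctrl.sense();im=viewer.capture("wrist");cv2.imwrite("pics/w5.png",im[:,:,::-1]);C=cam("wrist",s)
print(s["eef_pos"],proj(C,[*rack(-87),83]),delta([420.3,-226,130],0.172))
E
```

```text
[512.77649901  -1.03562009 177.39008003] [382.85209856 168.9838853 ] (array([  46.7, -125.1,  202.2]), array([-0.1,  0.1, -0. ]))
```

View pics/w5.png

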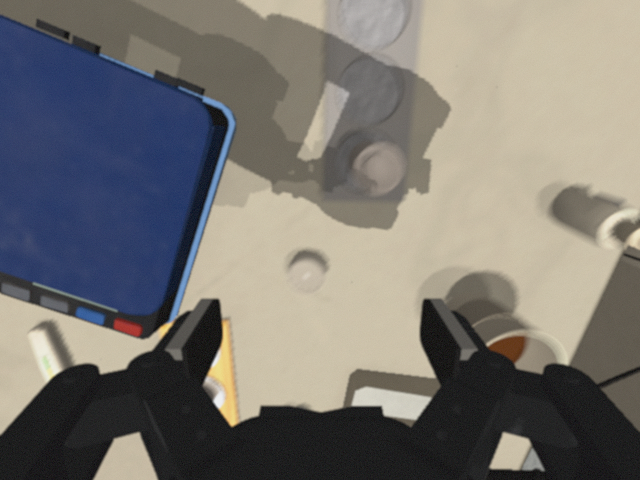

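D stands upright in the rightmost recess, with its knob at (380,168) against a predicted (383,169). B is next.

Emit:
{"op": "carry_out", "data": {
  "deltas": [
    [-1, 0, -30, 48, 0, 0, 0],
    [-1, 0, -62, 100, 0, 0, 0],
    [-1, 0, -95, 153, 0, 0, 0],
    [-1, 10, -125, 202, 0, 0, 0],
    [-1, 47, -125, 202, 0, 0, 0]
  ]
}}

```text
time_s: 9.78
eef_pos: [422.6, -225.5, 129.5]
ee_rot: [0.541, 0.457, 0.537, -0.457]
force: [0.7, 0.4, -0.5]
grip_width: 0.998
```

```bash
python3 - <<'E'
from h import *
s=ctrl.sense();im=viewer.capture("wrist")
C=cam("wrist",s);print(s["eef_pos"],proj(C,[420.3,-226,71]),delta([420.3,-226,20],0.172))
cv2.imwrite("pics/w6.png",im[150:400,200:450,::-1])
E
```

```text
[ 422.63792594 -225.48214464  129.49020424] [316.83297181 256.34469521] (array([104.2,  -0.9,   4.2]), array([-0.3, -0.2,  0.2]))
```

View pics/w6.png

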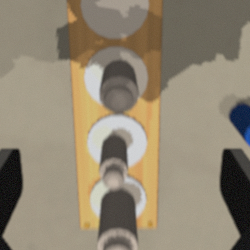

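```bash
python3 - <<'E'
from h import *
viewer.capture("wrist");s=ctrl.sense();im=viewer.capture("wrist");s1=ctrl.sense()
C=cam("wrist",s);print(s["eef_pos"],s1["eef_pos"],proj(C,[420.3,-226,71]),delta([420.3,-226,20],0.172,st=s1))
c=im[200:320,270:370,::-1].copy();cv2.imwrite("pics/w7.png",cv2.resize(c,None,fx=5,fy=5))
E
```

```text
[ 421.32792572 -221.07519283  125.96181783] [ 422.41079907 -221.16079033  127.77642715] [318.28373616 265.93561312] (array([107.8,  -2.7,   4.6]), array([-0.1, -0.1,  0.1]))
```

View pics/w7.png

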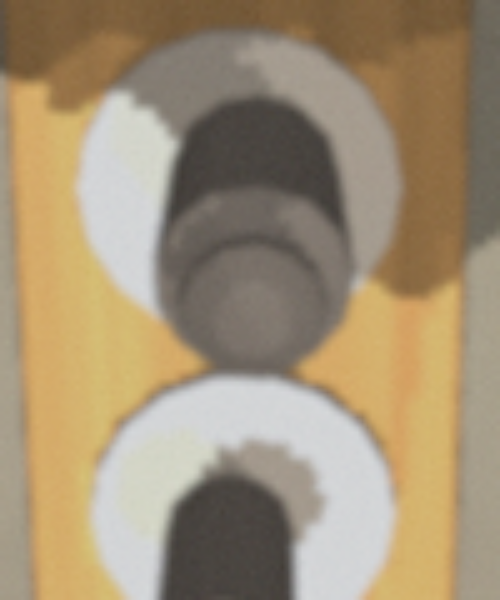

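B's knob is at (320,261), within about 3 mm of the prediction (318,266). I descend with a small correction.

Emit:
{"op": "carry_out", "data": {
  "deltas": [
    [-1, 30, -1, 2.5, 0, 0, 0],
    [-1, 70, -1, 2.5, 0, 0, 0],
    [-1, 100, -1, 2.5, 0, 0, 0],
    [-1, 107, -1, 2.5, 0, 0, 0],
    [-1, 107, -1, 2.5, 0, 0, 0]
  ]
}}

```text
time_s: 10.55
eef_pos: [423.2, -224.3, 22.1]
ee_rot: [0.541, 0.456, 0.54, -0.456]
force: [0.2, -0.9, 0.1]
grip_width: 1.003
```

Emit:
{"op": "carry_out", "data": {
  "deltas": [
    [0.0, 0, 0, 0, 0, 0, 0],
    [1, 0, 0, 0, 0, 0, 0],
    [1, 0, 0, 0, 0, 0, 0],
    [1, 0, 0, 0, 0, 0, 0],
    [1, 0, 0, 0, 0, 0, 0]
  ]
}}

```text
time_s: 11.18
eef_pos: [422.5, -224.3, 21.3]
ee_rot: [0.541, 0.456, 0.54, -0.456]
force: [-1.1, -0.4, 5.5]
grip_width: 0.306
```

```bash
python3 - <<'E'
from h import *
print(delta([*rack(-29),ctrl.sense()["eef_pos"][2]],0.172))
E
```

```text
(array([-1.000e-01,  1.703e+02, -3.131e+02]), array([-0.1,  0. , -0. ]))
```

Emit:
{"op": "carry_out", "data": {
  "deltas": [
    [1, -15, 0, 0, 0, 0, 0],
    [1, -50, 0, 0, 0, 0, 0],
    [1, -95, 0, 0, 0, 0, 0],
    [1, -135, 5, -10, 0, 0, 0],
    [1, -140, 28, -52, 0, 0, 0]
  ]
}}

```text
time_s: 11.8
eef_pos: [442.1, -169.3, 164.2]
ee_rot: [0.542, 0.457, 0.538, -0.456]
force: [-0.1, -0.2, -2.5]
grip_width: 0.303
```

Emit:
{"op": "carry_out", "data": {
  "deltas": [
    [1, 0, 28, -52, 0, 0, 0],
    [1, 0, 56, -104, 0, 0, 0],
    [1, 0, 84, -156, 0, 0, 0],
    [1, 0, 112, -208, 0, 0, 0],
    [1, 0, 142, -261, 0, 0, 0]
  ]
}}

```text
time_s: 12.42
eef_pos: [537.2, 115.1, 161.7]
ee_rot: [0.541, 0.456, 0.54, -0.456]
force: [0.6, -1.4, -1.1]
grip_width: 0.306
```

Emit:
{"op": "carry_out", "data": {
  "deltas": [
    [1, 0, 0, 0, 0, 0, 0],
    [1, 30, 0, 0, 0, 0, 0],
    [1, 65, 0, 0, 0, 0, 0],
    [1, 100, 0, 0, 0, 0, 0],
    [1, 115, 0, 0, 0, 0, 0]
  ]
}}

```text
time_s: 13.05
eef_pos: [536.1, 112.4, 44.8]
ee_rot: [0.54, 0.455, 0.541, -0.457]
force: [-0.5, -0.2, -0.8]
grip_width: 0.309
```

```bash
python3 - <<'E'
from h import *
viewer.capture("wrist");viewer.capture("wrist")
print(ctrl.sense()["eef_pos"],delta([*rack(-29),21],0.172))
E
```

```text
[536.44269038 112.66813012  45.27047825] (array([24.3,  1.1, -0.3]), array([-0.1, -0. ,  0.1]))
```

Emit:
{"op": "carry_out", "data": {
  "deltas": [
    [1, 12, 1, 0, 0, 0, 0],
    [1, 20, 1, 0, 0, 0, 0],
    [1, 24, 1, 0, 0, 0, 0],
    [1, 25.5, 1, 0, 0, 0, 0],
    [1, 25.5, 1, 0, 0, 0, 0]
  ]
}}

```text
time_s: 13.78
eef_pos: [538.0, 113.3, 21.3]
ee_rot: [0.541, 0.456, 0.541, -0.456]
force: [-4.0, -0.6, 8.5]
grip_width: 0.298
```

Seated, with contact force showing. I release, lift and go to A.

Emit:
{"op": "carry_out", "data": {
  "deltas": [
    [0.4, 0, 0, 0, 0, 0, 0],
    [-0.3, 0, 0, 0, 0, 0, 0],
    [-1, 0, 0, 0, 0, 0, 0],
    [-1, 0, 0, 0, 0, 0, 0],
    [-1, -15, 0, 0, 0, 0, 0]
  ]
}}

```text
time_s: 14.4
eef_pos: [537.4, 113.3, 35.0]
ee_rot: [0.54, 0.455, 0.541, -0.456]
force: [-0.2, 0.0, 0.8]
grip_width: 1.0
```

Emit:
{"op": "carry_out", "data": {
  "deltas": [
    [-1, -40, 0, 0, 0, 0, 0],
    [-1, -85, 0, 0, 0, 0, 0],
    [-1, -130, 0, 0, 0, 0, 0],
    [-1, -140, -10, 20, 0, 0, 0],
    [-1, -140, -35, 75, 0, 0, 0]
  ]
}}

```text
time_s: 15.02
eef_pos: [516.5, 33.7, 177.4]
ee_rot: [0.543, 0.456, 0.54, -0.454]
force: [0.7, -1.0, -1.3]
grip_width: 1.001
```

```bash
python3 - <<'E'
from h import *
viewer.capture("wrist")
s=ctrl.sense();im=viewer.capture("wrist");cv2.imwrite("pics/w8.png",im[:,:,::-1]);C=cam("wrist",s)
print(s["eef_pos"],proj(C,[*rack(-87),83]),proj(C,[*rack(-29),71]),delta([428.5,-287,120],0.172))
E
```

```text
[514.82114348  27.33267975 176.65711887] [371.6364519 208.2021949] [373.86722753 122.10464719] (array([  56.9, -138.1,  298. ]), array([-0.3,  0.1, -0. ]))
```

View pics/w8.png

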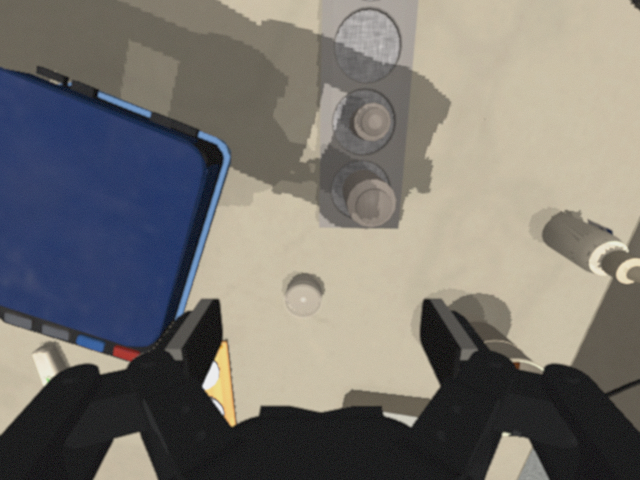

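B is at (373,120) and D at (371,203), both standing in their recesses. I go on to A.

Emit:
{"op": "carry_out", "data": {
  "deltas": [
    [-1, 0, -25, 54, 0, 0, 0],
    [-1, 0, -50, 108, 0, 0, 0],
    [-1, 0, -75, 162, 0, 0, 0],
    [-1, 0, -100, 216, 0, 0, 0],
    [-1, 0, -125, 270, 0, 0, 0]
  ]
}}

```text
time_s: 15.75
eef_pos: [438.2, -255.3, 176.4]
ee_rot: [0.541, 0.456, 0.54, -0.456]
force: [0.5, -0.2, 0.3]
grip_width: 0.999
```

Emit:
{"op": "carry_out", "data": {
  "deltas": [
    [-1, 20, -13, 28, 0, 0, 0],
    [-1, 50, -13, 28, 0, 0, 0],
    [-1, 57, -13, 28, 0, 0, 0],
    [-1, 57, -13, 28, 0, 0, 0],
    [-1, 57, -13, 28, 0, 0, 0]
  ]
}}

```text
time_s: 16.38
eef_pos: [431.2, -283.6, 119.6]
ee_rot: [0.542, 0.455, 0.54, -0.456]
force: [0.4, -0.1, 0.4]
grip_width: 0.999
```

```bash
python3 - <<'E'
from h import *
s=ctrl.sense();im=viewer.capture("wrist")
C=cam("wrist",s);print(s["eef_pos"],proj(C,[428.5,-287,65]),delta([428.5,-287,14],0.172))
c=im[200:320,270:370,::-1].copy();cv2.imwrite("pics/w9.png",cv2.resize(c,None,fx=5,fy=5))
E
```

```text
[ 431.21306761 -283.61917095  119.57533009] [315.61555029 262.99058072] (array([105.5,  -3.3,   2.7]), array([-0.1,  0.1, -0.1]))
```

View pics/w9.png

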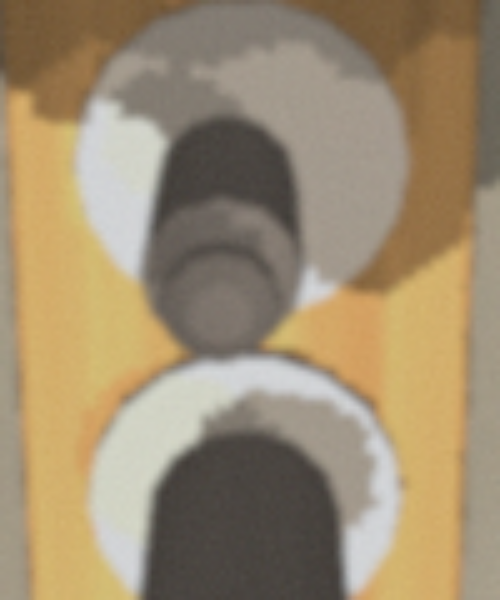

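A's knob is at (314,259), about 2 mm from the prediction. I descend and grip.

Emit:
{"op": "carry_out", "data": {
  "deltas": [
    [-1, 30, -3.5, 1, 0, 0, 0],
    [-1, 70, -3.5, 1, 0, 0, 0],
    [-1, 98, -3.5, 1, 0, 0, 0],
    [-1, 104, -3.5, 1, 0, 0, 0],
    [-1, 104, -3.5, 1, 0, 0, 0]
  ]
}}

```text
time_s: 17.05
eef_pos: [427.7, -285.5, 15.2]
ee_rot: [0.541, 0.456, 0.54, -0.456]
force: [-0.1, -0.1, 0.2]
grip_width: 1.0
```

Emit:
{"op": "carry_out", "data": {
  "deltas": [
    [0.0, 0, 0, 0, 0, 0, 0],
    [1, 0, 0, 0, 0, 0, 0],
    [1, 0, 0, 0, 0, 0, 0],
    [1, 0, 0, 0, 0, 0, 0],
    [1, 0, 0, 0, 0, 0, 0]
  ]
}}

```text
time_s: 17.68
eef_pos: [427.4, -285.3, 14.7]
ee_rot: [0.541, 0.456, 0.54, -0.456]
force: [-1.7, 1.7, 5.2]
grip_width: 0.247
```

```bash
python3 - <<'E'
from h import *
print(delta([*rack(29),ctrl.sense()["eef_pos"][2]],0.172))
E
```

```text
(array([-1.000e-01,  1.766e+02, -4.321e+02]), array([-0.1,  0. , -0. ]))
```

Emit:
{"op": "carry_out", "data": {
  "deltas": [
    [1, -15, 0, 0, 0, 0, 0],
    [1, -50, 0, 0, 0, 0, 0],
    [1, -95, 0, 0, 0, 0, 0],
    [1, -140, 4, -10, 0, 0, 0],
    [1, -150, 22, -55, 0, 0, 0]
  ]
}}

```text
time_s: 18.3
eef_pos: [440.4, -228.6, 167.8]
ee_rot: [0.542, 0.456, 0.538, -0.457]
force: [0.4, 0.2, -1.0]
grip_width: 0.243
```

Emit:
{"op": "carry_out", "data": {
  "deltas": [
    [1, 0, 22, -54, 0, 0, 0],
    [1, 0, 44, -108, 0, 0, 0],
    [1, 0, 66, -162, 0, 0, 0],
    [1, 0, 88, -216, 0, 0, 0],
    [1, 0, 110, -270, 0, 0, 0]
  ]
}}

```text
time_s: 18.92
eef_pos: [502.5, 59.4, 165.2]
ee_rot: [0.541, 0.456, 0.54, -0.456]
force: [0.9, -0.0, -1.0]
grip_width: 0.243
```

Emit:
{"op": "carry_out", "data": {
  "deltas": [
    [1, 0, 22, -53, 0, 0, 0],
    [1, 0, 44, -107, 0, 0, 0],
    [1, 0, 44, -107, 0, 0, 0],
    [1, 30, 44, -107, 0, 0, 0],
    [1, 70, 44, -107, 0, 0, 0]
  ]
}}

```text
time_s: 19.55
eef_pos: [528.1, 169.7, 94.7]
ee_rot: [0.541, 0.456, 0.54, -0.455]
force: [-0.4, -0.4, -1.4]
grip_width: 0.247
```

Emit:
{"op": "carry_out", "data": {
  "deltas": [
    [1, 25, 0, 0, 0, 0, 0],
    [1, 50, 0, 0, 0, 0, 0],
    [1, 55, 0, 0, 0, 0, 0],
    [1, 55, 0, 0, 0, 0, 0],
    [1, 55, 0, 0, 0, 0, 0]
  ]
}}

```text
time_s: 20.18
eef_pos: [528.3, 170.3, 40.5]
ee_rot: [0.541, 0.456, 0.54, -0.455]
force: [-0.2, 0.0, -0.1]
grip_width: 0.245
```

```bash
python3 - <<'E'
from h import *
print(ctrl.sense()["eef_pos"],delta([*rack(29),14.7],0.172))
E
```

```text
[528.26998373 170.25376607  40.51085042] (array([25.8,  0.1, -0.2]), array([-0.1,  0. , -0.1]))
```

Emit:
{"op": "carry_out", "data": {
  "deltas": [
    [1, 12, 0, 0, 0, 0, 0],
    [1, 20, 0, 0, 0, 0, 0],
    [1, 24, 0, 0, 0, 0, 0],
    [1, 25.5, 0, 0, 0, 0, 0],
    [1, 25.5, 0, 0, 0, 0, 0]
  ]
}}

```text
time_s: 20.8
eef_pos: [527.4, 170.4, 14.6]
ee_rot: [0.541, 0.455, 0.541, -0.456]
force: [-6.3, -1.2, 11.3]
grip_width: 0.245
```

Seated.

Emit:
{"op": "carry_out", "data": {
  "deltas": [
    [0.4, 0, 0, 0, 0, 0, 0],
    [-0.3, 0, 0, 0, 0, 0, 0],
    [-1, 0, 0, 0, 0, 0, 0],
    [-1, 0, 0, 0, 0, 0, 0],
    [-1, -15, 0, 0, 0, 0, 0]
  ]
}}

```text
time_s: 21.42
eef_pos: [527.0, 170.3, 28.5]
ee_rot: [0.54, 0.455, 0.541, -0.456]
force: [0.0, -0.1, -0.0]
grip_width: 1.004
```

Emit:
{"op": "carry_out", "data": {
  "deltas": [
    [-1, -40, 0, 0, 0, 0, 0],
    [-1, -85, 0, 0, 0, 0, 0],
    [-1, -130, 0, 0, 0, 0, 0],
    [-1, -145, -10, 20, 0, 0, 0],
    [-1, -145, -35, 75, 0, 0, 0]
  ]
}}

```text
time_s: 22.05
eef_pos: [506.3, 90.8, 176.1]
ee_rot: [0.543, 0.456, 0.54, -0.454]
force: [1.3, -1.6, 0.1]
grip_width: 1.002
```

```bash
python3 - <<'E'
from h import *
viewer.capture("wrist");viewer.capture("wrist")
print(ctrl.sense()["eef_pos"],delta([438.8,-344.5,120],0.172))
E
```

```text
[505.14411358  87.02169363 175.11452705] (array([  55.5, -136.9,  414.5]), array([-0.3,  0.1, -0. ]))
```

Emit:
{"op": "carry_out", "data": {
  "deltas": [
    [-1, 0, -18, 55, 0, 0, 0],
    [-1, 0, -36, 110, 0, 0, 0],
    [-1, 0, -55, 166, 0, 0, 0],
    [-1, 0, -73, 221, 0, 0, 0],
    [-1, 0, -92, 277, 0, 0, 0]
  ]
}}

```text
time_s: 22.78
eef_pos: [461.9, -199.6, 174.8]
ee_rot: [0.541, 0.456, 0.54, -0.456]
force: [0.9, 0.7, 0.9]
grip_width: 1.005
```

Emit:
{"op": "carry_out", "data": {
  "deltas": [
    [-1, 0, -18, 55, 0, 0, 0],
    [-1, 0, -36, 110, 0, 0, 0],
    [-1, 10, -45, 137, 0, 0, 0],
    [-1, 50, -45, 137, 0, 0, 0],
    [-1, 55, -45, 137, 0, 0, 0]
  ]
}}

```text
time_s: 23.4
eef_pos: [440.3, -339.7, 117.4]
ee_rot: [0.539, 0.456, 0.542, -0.456]
force: [0.6, 0.2, 0.2]
grip_width: 1.0
```

```bash
python3 - <<'E'
from h import *
viewer.capture("wrist");s=ctrl.sense();im=viewer.capture("wrist")
C=cam("wrist",s);print(s["eef_pos"],proj(C,[438.8,-344.5,77]),delta([438.8,-344.5,24],0.172))
cv2.imwrite("pics/w10.png",im[:,:,::-1])
E
```

```text
[ 440.77285579 -339.99222224  118.35840553] [316.40905479 273.72706321] (array([95.6, -3.2,  3.6]), array([-0.1,  0. , -0. ]))
```

View pics/w10.png

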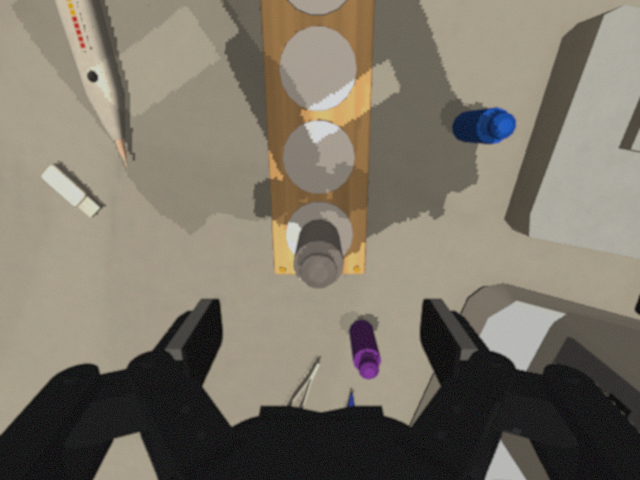

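```bash
python3 - <<'E'
from h import *
C=cam("wrist")
for z in(0,40,60):print(z,ray(C,470,290,z).round(0),ray(C,415,420,z).round(0),ray(C,368,368,z).round())
print(ctrl.sense()["eef_pos"])
E
```

```text
0 [ 575. -372.    0.] [ 564. -516.    0.] [ 507. -464.    0.]
40 [ 553. -356.   40.] [ 544. -477.   40.] [ 495. -434.   40.]
60 [ 542. -347.   60.] [ 533. -458.   60.] [ 489. -419.   60.]
[ 441.27537808 -340.36996719  119.63479051]
```

C's knob is at (319,267), and the purple look-alike and the microscope base are clear of the fingers. I descend and grip.

Emit:
{"op": "carry_out", "data": {
  "deltas": [
    [-1, 30, -1.7, 1, 0, 0, 0],
    [-1, 65, -1.7, 1, 0, 0, 0],
    [-1, 88, -1.7, 1, 0, 0, 0],
    [-1, 94, -1.7, 1, 0, 0, 0],
    [-1, 94, -1.7, 1, 0, 0, 0]
  ]
}}

```text
time_s: 24.12
eef_pos: [440.0, -342.3, 26.2]
ee_rot: [0.541, 0.456, 0.54, -0.456]
force: [-0.2, 0.7, -0.3]
grip_width: 1.002
```

Emit:
{"op": "carry_out", "data": {
  "deltas": [
    [0.0, 0, 0, 0, 0, 0, 0],
    [1, 0, 0, 0, 0, 0, 0],
    [1, 0, 0, 0, 0, 0, 0],
    [1, 0, 0, 0, 0, 0, 0],
    [1, 0, 0, 0, 0, 0, 0]
  ]
}}

```text
time_s: 24.75
eef_pos: [439.4, -342.1, 25.3]
ee_rot: [0.541, 0.456, 0.541, -0.456]
force: [-1.8, 1.0, 6.2]
grip_width: 0.367
```

```bash
python3 - <<'E'
from h import *
print(delta([*rack(87),ctrl.sense()["eef_pos"][2]],0.172))
E
```

```text
(array([-3.000e-01,  1.752e+02, -5.481e+02]), array([-0.1,  0. , -0. ]))
```

Emit:
{"op": "carry_out", "data": {
  "deltas": [
    [1, -15, 0, 0, 0, 0, 0],
    [1, -50, 0, 0, 0, 0, 0],
    [1, -95, 0, 0, 0, 0, 0],
    [1, -140, 3, -10, 0, 0, 0],
    [1, -150, 20, -62, 0, 0, 0]
  ]
}}

```text
time_s: 25.38
eef_pos: [449.2, -279.1, 178.2]
ee_rot: [0.542, 0.456, 0.538, -0.457]
force: [0.7, 0.7, -2.2]
grip_width: 0.366
```

Emit:
{"op": "carry_out", "data": {
  "deltas": [
    [1, 0, 18, -56, 0, 0, 0],
    [1, 0, 36, -112, 0, 0, 0],
    [1, 0, 54, -168, 0, 0, 0],
    [1, 0, 72, -224, 0, 0, 0],
    [1, 0, 90, -280, 0, 0, 0]
  ]
}}

```text
time_s: 26.0
eef_pos: [489.8, 15.7, 175.5]
ee_rot: [0.541, 0.456, 0.54, -0.456]
force: [-0.2, -0.4, -2.6]
grip_width: 0.364
```

```bash
python3 - <<'E'
from h import *
C=cam("scene")
for z in(100,130,160,200):print(z,proj(C,[488,343,z]).round(),proj(C,[488,390,z]).round(),proj(C,[519,305,z]).round())
print(ray(C,200,216,0),ray(C,236,212,0),ray(C,240,205,0))
print(delta([*rack(87),175],0.172))
E
```

```text
100 [213. 180.] [207. 173.] [229. 183.]
130 [211. 169.] [206. 163.] [228. 172.]
160 [210. 158.] [204. 152.] [227. 161.]
200 [208. 143.] [202. 137.] [225. 146.]
[444.35630139 354.61328163   0.        ] [536.31451378 328.21020799   0.        ] [560.35428635 360.91078567   0.        ]
(array([   0.5,   64.9, -204. ]), array([-0.1,  0. , -0. ]))
```

The tablet's front edge (y≈335) is close to where the wrist camera would be, so I turn the tool −35° on the way in to keep the camera clear.

Emit:
{"op": "carry_out", "data": {
  "deltas": [
    [1, 0, 16, -51, -8, 0, 0],
    [1, 0, 32, -102, -16, 0, 0],
    [1, 0, 48, -153, -25, 0, 0],
    [1, 0, 65, -204, -35, 0, 0],
    [1, 0, 65, -204, -35, 0, 0]
  ]
}}

```text
time_s: 26.62
eef_pos: [518.9, 228.7, 175.0]
ee_rot: [0.653, 0.27, 0.654, -0.27]
force: [-0.2, -1.2, -2.1]
grip_width: 0.365
```

```bash
python3 - <<'E'
from h import *
s=ctrl.sense();print(s["eef_pos"],delta([*rack(87),25.3]))
im=viewer.capture("side");cv2.imwrite("pics/s11.png",cv2.resize(im[100:340,120:420,::-1],None,fx=2.5,fy=2.5))
E
```

```text
[518.94852652 228.73085452 174.98307104] (array([149.7,  -0.5,   1. ]), array([0., 0., 0.]))
```

View pics/s11.png

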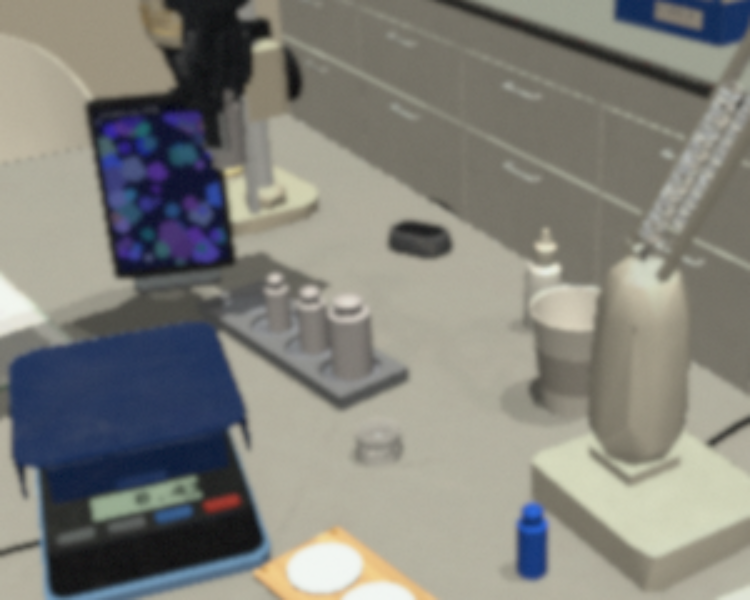

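The side view shows A, B and D upright in their recesses and the left recess free. The jar, bottle and cup haven't moved. I lower C.

Emit:
{"op": "carry_out", "data": {
  "deltas": [
    [1, 20, 0, 1, 0, 0, 0],
    [1, 50, 0, 1, 0, 0, 0],
    [1, 85, 0, 1, 0, 0, 0],
    [1, 115, 0, 1, 0, 0, 0],
    [1, 125, 0, 1, 0, 0, 0]
  ]
}}

```text
time_s: 27.3
eef_pos: [519.5, 223.8, 48.7]
ee_rot: [0.652, 0.272, 0.653, -0.273]
force: [0.5, -0.5, -1.1]
grip_width: 0.364
```

Emit:
{"op": "carry_out", "data": {
  "deltas": [
    [1, 10, 0, 0, 0, 0, 0],
    [1, 18, 0, 0, 0, 0, 0],
    [1, 23, 0, 0, 0, 0, 0],
    [1, 25, 0, 0, 0, 0, 0],
    [1, 25.5, 0, 0, 0, 0, 0]
  ]
}}

```text
time_s: 27.92
eef_pos: [520.2, 225.1, 25.3]
ee_rot: [0.653, 0.272, 0.653, -0.272]
force: [-5.2, -1.9, 9.1]
grip_width: 0.366
```

Emit:
{"op": "carry_out", "data": {
  "deltas": [
    [0.4, 0, 0, 0, 0, 0, 0],
    [-0.3, 0, 0, 0, 0, 0, 0],
    [-1, 0, 0, 0, 0, 0, 0],
    [-1, 0, 0, 0, 0, 0, 0],
    [-1, -15, 0, 0, 0, 0, 0]
  ]
}}

```text
time_s: 28.55
eef_pos: [519.6, 224.9, 39.0]
ee_rot: [0.652, 0.272, 0.653, -0.273]
force: [0.1, 0.2, 1.5]
grip_width: 0.997
```

Emit:
{"op": "carry_out", "data": {
  "deltas": [
    [-1, -40, 0, 0, 0, 0, 0],
    [-1, -85, 0, 0, 0, 0, 0],
    [-1, -130, 0, 0, 0, 0, 0],
    [-1, -165, 0, 0, 0, 0, 0],
    [-1, -175, 0, 0, 0, 0, 0]
  ]
}}

```text
time_s: 29.18
eef_pos: [520.7, 225.2, 217.2]
ee_rot: [0.654, 0.273, 0.651, -0.271]
force: [0.1, -0.1, -0.5]
grip_width: 1.0
```

Emit:
{"op": "carry_out", "data": {
  "deltas": [
    [-1, 0, -55, -20, 0, 0, 0],
    [-1, 0, -80, -20, 0, 0, 0],
    [-1, 0, -80, -20, 0, 0, 0],
    [-1, 0, -80, -20, 0, 0, 0],
    [-1, 0, -80, -20, 0, 0, 0]
  ]
}}

```text
time_s: 29.8
eef_pos: [449.7, 183.3, 213.9]
ee_rot: [0.653, 0.272, 0.653, -0.272]
force: [0.8, -0.2, -0.6]
grip_width: 1.002
```

```bash
python3 - <<'E'
from h import *
s=ctrl.sense();im=viewer.capture("wrist");C=cam("wrist",s)
print(s["eef_pos"],[proj(C,[*rack(y),z]).round(0) for y,z in((-87,83),(-29,71),(29,65),(87,77))])
a=cv2.resize(im[:,:,::-1],(400,300));b=cv2.resize(viewer.capture("side")[120:330,150:430,::-1],(400,300));cv2.imwrite("pics/f12.png",np.hstack([a,b]))
E
```

```text
[449.65663266 183.28382241 213.94646682] [array([300., 382.]), array([334., 333.]), array([371., 286.]), array([414., 243.])]
```

View pics/f12.png

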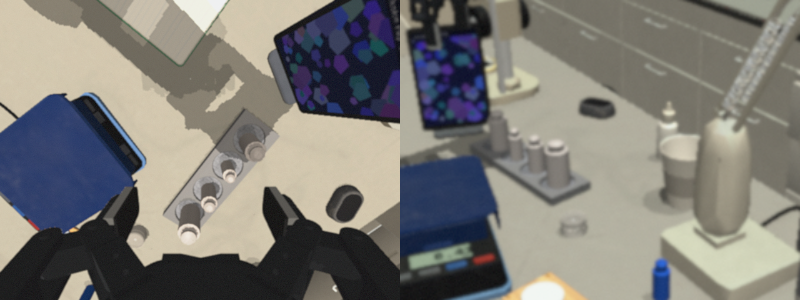

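All four weights stand upright, one to a recess, in the order C, A, B, D from left to right. The knobs in the wrist view match the predicted positions, and the jar, bottle and cup stand where they were. I hand in.

```bash
python3 -c "
from rig import order
print(order.finish_job())"
```

```text
the job is handed in; nothing more can be done
None
```

All four weights are in the rack in reverse order, and I handed the job in at about 30 s on the robot's clock. The tray held D, B, A, C from left to right, so the rack now holds C, A, B, D.

- **Placement:** The last wrist and side pictures show each weight upright in its own recess, with knobs within a few mm of the predicted spots. C was set down about 3 mm off its recess centre.
- **Seating:** Each placement ended with a contact force, at the same tool height (within about 0.5 mm) as when the weight stood on the tray.
- **Bystanders:** The jar, bottle and cup look unmoved in the last side picture. The gripper is open and clear of everything.
- **Disagreements:** Some knob positions differed from prediction by 2–4 mm, which I corrected before gripping. For C, I turned the tool 35° so the wrist camera would clear the tablet. No checks failed.

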